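# Line up a cover plate with a drift pin, then fit its thumb screw

## Robot

A 6-joint arm with a two-finger parallel gripper is mounted at the origin on the work surface. World frame = base frame: x ahead of the robot, y to its left, z up, the work surface at z = 0. Lengths are in m, angles in rad, forces in N, time in s.
With the tool pointing down it reaches from about 0.275 to 0.875 m from the base axis. Payload 12.5 kg.
Tool frame: the origin (TCP) lies at the very end of the fingers, on their centre line; the grasp point (between the pads) lies 19 mm behind it; x points along the fingers, z is the direction in which the jaws open and shut, and the axes are right-handed (so a half turn about x gives the same grasp; the last joint's range is limited). The gripper opens to 85 mm and grips with 20 to 120 N. Pads are 22 mm wide; open, the fingers measure 114 mm over their backs; the gripper's body (76 mm by 85 mm) begins 54 mm behind the grasp point. The pads swing forward as they close: fully open they stand 13 mm farther back than shut.
Start: joints at [-1.31, 0.351, 1.652, -0, 1.139, -0.085], TCP at [0.186, -0.517, 0.231] pointing down, gripper open.
Joint ranges: [-2.75, 2.75], [-0.79, 2.1], [0.01, 2.65], [-1.57, 4.71], [0.07, 3.14], [-2.87, 2.87]. Speed limits (rad/s): [2.22, 2.22, 2.79, 3.14, 3.14, 3.14].

## Interface

Orientations are given as a rotation vector (axis times angle).
In Python, from plant import read_state, camera, sign_off gives the robot as it stands.
- The arm moves only by the tool arm_command, never from a script. Its arguments are lists of equal length, an entry for each row: "hand": the opening, from 0 (shut) to 1 (fully open); "translation": the shift along the tool's x, y, z in cm, a list of three; "yaw": the turn about the tool's x in degrees. In form: {"hand": [hand, ...], "translation": [[x, y, z], ...], "yaw": [yaw, ...]}. A call has 1 to 5 rows; each row shifts and turns the commanded pose from where the row before left it, along the tool's axes as they then stand; what a row does not reach is not made up. A row lasts 1/10 s, in which the tool goes at most 50 mm and 8.59 degrees, less where a joint would pass 70% of its speed; a pose out of reach is approached as far as the arm can. A call is refused whole if a number of a shift passes 5 or a number of a turn 8.59, either way. A call with a gripper value outside its range is refused whole. The fingers move at their own pace and stop on an object; "newtons" is the grip in N (left out, the last holds). Time passes only in rows, so rows that do not move let the fingers close. It gives the time, the measured TCP pose, the force and the opening at its end, in the units of the state.
- read_state(): the state, without advancing time (a new reading comes with each control period).
- camera(name): name is "scene" or "top" or "wrist"; returns a dict with "pixels" (420x560x3 uint8, red, green, blue), "depth" (420x560 float32, m along the optical axis (not along the pixel's ray), 0 where there is no reading), "camera_matrix" (3x3 intrinsics, pixels), "rvec" (rotation vector, rad) and "tvec" (3), from world to camera coordinates, as OpenCV has them; the wrist camera has in their place "mount" (4x4, takes a point from camera to tool coordinates, whose origin is the TCP and whose axes are the tool frame's). Camera axes: x right, y down, z forward; pixel columns grow to the right and rows downward; lengths in m; the calibration is good to about 2 mm. A picture is of the moment at which its call begins: read the wrist's pose just before it.
- sign_off(): hands the job in, once; it reports no verdict.
The state is a dict: "time": time; "q": joint angles; "dq": joint speeds; "tau": joint torques, N m; "tool_pos": TCP position; "ee_rot": TCP orientation; "wrist_force": force on the tool from outside, world axes, zero at the start; "ft_torque": the same for the moment, N m; "finger_gap": finger opening in m.
Only numpy, scipy, OpenCV 4.12 (cv2) and the standard library are available. Lean on these libraries where they do the work, as an engineer would, in place of code of your own. Each camera call takes 0.05 s, during which the arm holds its last target.

## Task

The blue cover plate on the grey mounting block hangs on one fitted screw and has swung out of line. Take the red-handled tapered drift pin from the black rack and push it fully home through the middle hole, down into the block, so that the plate swings into line; then, with the pin left there, put the yellow-handled brass thumb screw fully home in the end hole and let go of both.

Things in the scene. Friction and masses are not known exactly. Their poses are not given: they have to be found in the camera images.
- mount_block: Fixed grey block, 250 x 90 x 60 mm; origin: centre of its underside on the bench, x along its length, z up. On its centre line are 30 mm through holes, mouths at z = 60: the middle hole at x = -15 mm, the end hole at x = +85. The blue plate on it is 8 mm thick, top at z = 68. The fitted screw (plate's pivot), a black knob up to z = 84, is at x = -85. Left or right of the robot, yaw up to 0.35 rad.
- cover_plate (a joint): Swing of the blue plate (244 x 76 x 8 mm) about the fitted screw, rad; 0 = its two 30 mm holes lie over the block's. Starts at 0.085 to 0.11 (counter-clockwise from above): middle hole 6 to 8 mm, end hole 14 to 19 mm aside of the block's. Light friction, 1 to 2 N at the middle hole. The pin, pushed straight down over the centre of the block's hole (not the plate's), swings it into line.
- drift_pin: Upright in one of 4 places of a black rack 80 mm high (places 65 mm apart along the pin's x axis; others hold a blue-capped vial, a green-handled gauge). Origin: centre of the collar's underside, z up. Collar 42 mm wide, 5 thick; red handle 26 wide, z = 5 to 45; shank 27 wide to z = -20, then a cone to the 6 mm tip at z = -60. 0.16 kg. Home: collar on the plate, origin 68 mm above the bench.
- thumb_screw: Upright in another place of the rack, its x axis along the row. Origin: centre of the underside of its brass collar, z up. Collar 42 mm wide, 5 thick; yellow handle 30 wide, z = 5 to 45; brass shank 16 wide to z = -37, then narrowing to a 6 mm tip at z = -45. 0.11 kg. It drops in, no turning. Home: collar on the plate, origin 68 mm above the bench.

How it is judged:
On the way, in this order (a step that is already met when the one before it is completed fails the run):
1. the drift pin is home in the middle hole and the plate is in line (x of drift_pin in the frame of mount_block between -0.027 and -0.003 m and y of drift_pin in the frame of mount_block between -0.012 and 0.012 m and z of drift_pin in the frame of mount_block between 0.06 and 0.08 m and angle between drift_pin's own z axis and vertical below 0.175 rad and value of joint cover_plate between -0.06 and 0.06 rad), for 0.2 s.
2. the thumb screw is home in the end hole, the pin still in place (all of step 1 and x of thumb_screw in the frame of mount_block between 0.073 and 0.097 m and y of thumb_screw in the frame of mount_block between -0.012 and 0.012 m and z of thumb_screw in the frame of mount_block between 0.06 and 0.08 m and angle between thumb_screw's own z axis and vertical below 0.175 rad), for 0.2 s.
At the end, for the whole second after the job is handed in: Pin in the middle hole, screw in the end hole, each collar within 12 mm of resting on the plate, within 12 mm of its hole centre along and across the block and within 10 degrees of upright; plate within 0.06 rad of in line; all released and at rest (all of step 2 and linear speed of each of drift_pin, thumb_screw below 0.02 m/s); the robot touches nothing.
It also fails if it takes over 64 s, if anything falls off the work surface, if the arm or the gripper's body presses on something with over 40 N, if the wrist force passes 120 N, or if a joint passes its speed limit or range.

## Working session

There is one attempt and no reset: what is moved stays moved. The work goes in short steps, Python scripts to look and compute and a tool call to move; the robot and the scene stay as the last step left them, time stands still between calls to the robot, and variables do not carry over. Pictures are saved under pics/ and viewed, and the job is handed in when it is done.

Besides the shell and the picture viewer there is one more tool, called as a command line: name --pt "numbers of a row" for each row, then --argument value for the rest. arm_command: Moves the arm, as the interface text tells. Its arguments: {"type":"object","properties":{"hand":{"type":"array","items":{"type":"number"}},"translation":{"type":"array","items":{"type":"array","items":{"type":"number"}}},"yaw":{"type":"array","items":{"type":"number"}},"newtons":{"type":"number"}},"required":["hand","translation","yaw"]}

```bash
ls; mkdir -p pics; python3 - <<'E'
from plant import *
import cv2
s=read_state();print({k:(v if isinstance(v,float) else [round(float(x),3) for x in v]) if k!='finger_gap' else v for k,v in s.items()})
for n in("scene","top"):
    c=camera(n);cv2.imwrite(f"pics/{n}0.png",c["pixels"][:,:,::-1])
    print(n,c["camera_matrix"],c["rvec"],c["tvec"])
E
```

```text
pics
{'time': 0.0, 'q': [-1.31, 0.351, 1.652, -0.0, 1.139, -0.085], 'dq': [-0.0, 0.0, 0.001, -0.0, 0.0, 0.001], 'tau': [0.001, -50.611, -29.141, -0.0, 0.005, 0.0], 'tool_pos': [0.186, -0.517, 0.231], 'ee_rot': [0.952, 1.354, -0.95], 'wrist_force': [-0.182, 0.254, -1.501], 'ft_torque': [0.026, -0.054, 0.013], 'finger_gap': 0.0853711939988143}
scene [[499.15966904   0.         275.59806354]
 [  0.         499.15966904 210.03485619]
 [  0.           0.           1.        ]] [ 0.75924754  2.79266967 -0.78811927] [ 0.50991844 -0.17604902  1.17933149]
top [[500.23122717   0.         279.03958689]
 [  0.         500.23122717 214.45396856]
 [  0.           0.           1.        ]] [ 2.17330158 -2.23126442  0.1127486 ] [-0.01514944  0.55795561  0.95364461]
```

View pics/scene0.png

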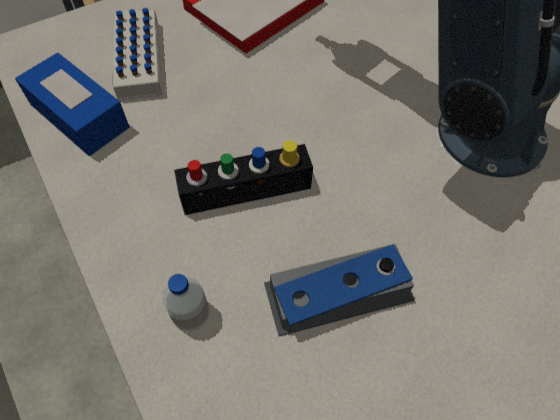

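View pics/top0.png

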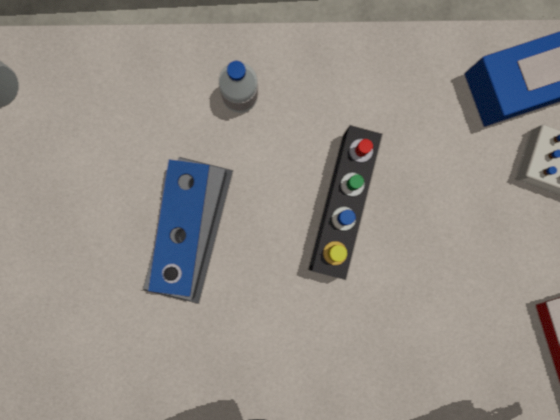

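Top view: block at left, with its end hole at about (187,182), middle hole at (179,235) and pivot at (172,273). Red pin at (363,148), yellow screw at (337,254). Both views show the rack and the block clear. Now I'll measure.

```bash
cat > h.py <<'E'
import numpy as np, cv2
from plant import *
def cloud(c):
    K=c["camera_matrix"];d=c["depth"];h,w=d.shape
    u,v=np.meshgrid(np.arange(w),np.arange(h))
    p=np.stack([(u-K[0,2])/K[0,0]*d,(v-K[1,2])/K[1,1]*d,d],-1)
    R=cv2.Rodrigues(np.array(c["rvec"],float))[0];t=np.array(c["tvec"]).ravel()
    return (p-t)@R
def ray(c,uv,z):
    K=c["camera_matrix"];R=cv2.Rodrigues(np.array(c["rvec"],float))[0];t=np.array(c["tvec"]).ravel()
    o=-R.T@t;uv=np.atleast_2d(uv).astype(float)
    d=np.c_[(uv-K[[0,1],[2,2]])/K[[0,1],[0,1]],np.ones(len(uv))]@R
    return o+d*((z-o[2])/d[:,2])[:,None]
E
python3 - <<'E'
from h import *
c=camera("top");P=cloud(c);hsv=cv2.cvtColor(c["pixels"],cv2.COLOR_RGB2HSV);v=c["depth"]>0
H,S,V=[hsv[...,i].astype(int) for i in range(3)]
for n,m in(("red",((H<8)|(H>172))&(S>180)&(V>80)),("yel",(H>22)&(H<34)&(S>180)&(V>100)),("grn",(H>50)&(H<85)&(S>100))):
    m=m&v; m[:,:300]=0;m[:,400:]=0
    z=P[m][:,2]; q=P[m&(P[...,2]>np.percentile(z,95)-.006)]
    (uc,r)=cv2.minEnclosingCircle(np.argwhere(m&(P[...,2]>np.percentile(z,95)-.006))[:,::-1].astype(np.float32).reshape(-1,1,2))
    print(n,m.sum(),"ztop",np.percentile(z,95),"xy mean",q.mean(0),"ray circ",ray(c,uc,.125),r)
vv,uu=np.mgrid[:420,:560]
reg=(uu>130)&(uu<245)&(vv>140)&(vv<310)&v
pl=reg&(H>100)&(H<125)&(S>130)&(P[...,2]>.05)
print("plate z",np.median(P[pl][:,2]))
def rect(m,z):
    k=max(cv2.findContours(m.astype(np.uint8),0,2)[0],key=cv2.contourArea)
    w=ray(c,k.reshape(-1,2),z)[:,:2]
    r=cv2.minAreaRect((w*1000).astype(np.float32));return r,cv2.boxPoints(r)
print("plate",rect(pl,.068))
bl=reg&(P[...,2]>.052)
print("block all",rect(bl,.062))
g=bl&(S<80)&(P[...,2]<.0645)&(P[...,2]>.055)
print("grey n",g.sum(),np.median(P[g][:,2]))
rk=(uu>300)&(uu<390)&(vv>115)&(vv<290)&v&(P[...,2]>.07)&(P[...,2]<.0825)&(V<70)
print("rack",np.median(P[rk][:,2]),rect(rk,.08))
# holes in plate
k,hier=cv2.findContours(pl.astype(np.uint8),cv2.RETR_CCOMP,cv2.CHAIN_APPROX_NONE)
for i,a in enumerate(k):
    if hier[0][i][3]>=0 and len(a)>20:
        w=ray(c,a.reshape(-1,2),.068)[:,:2]
        print("hole",len(a),cv2.fitEllipse((w*1000).astype(np.float32)),a.reshape(-1,2).mean(0))
cr=c["pixels"][140:310,130:390,::-1];cv2.imwrite("pics/crop.png",cv2.resize(cr,None,fx=3,fy=3,interpolation=2))
E
```

```text
red 148 ztop 0.12686821557207664 xy mean [ 0.66741336 -0.18094599  0.12431864] ray circ [[ 0.66716709 -0.18081647  0.125     ]] 7.033519268035889
yel 21 ztop 0.11788341270291268 xy mean [ 0.48253299 -0.11523838  0.11612237] ray circ [[ 0.48183069 -0.11692538  0.125     ]] 6.5193023681640625
grn 177 ztop 0.12662464702809528 xy mean [ 0.60544465 -0.16311279  0.12428064] ray circ [[ 0.60534592 -0.16272686  0.125     ]] 7.211977958679199
plate z 0.0679972272202034
plate (((535.512939453125, 156.47621154785156), (74.58989715576172, 242.8853302001953), 80.66146850585938), array([[409.62802 , 139.38173 ],
       [649.2943  ,  99.969345],
       [661.3978  , 173.5707  ],
       [421.73157 , 212.98308 ]], dtype=float32))
block all (((535.3311767578125, 153.08364868164062), (106.31114959716797, 250.38185119628906), 75.08818054199219), array([[400.67764, 133.93384],
       [642.6274 ,  69.50254],
       [669.98474, 172.23346],
       [428.03497, 236.66476]], dtype=float32))
grey n 1638 0.05989894063895623
rack 0.07937247857367156 (((574.2569580078125, -152.25320434570312), (61.317649841308594, 276.58526611328125), 73.74458312988281), array([[ 432.9108 , -142.97556],
       [ 698.4391 , -220.39725],
       [ 715.60315, -161.53085],
       [ 450.07483,  -84.10916]], dtype=float32))
hole 62 ((452.219970703125, 170.8135986328125), (39.6909294128418, 40.180213928222656), 107.64329528808594) [171.4516129  273.01612903]
hole 50 ((521.0867919921875, 158.63824462890625), (32.33374786376953, 32.55962371826172), 7.277673721313477) [177.58 235.  ]
hole 50 ((619.11865234375, 142.43775939941406), (32.285316467285156, 33.331851959228516), 24.346691131591797) [185.66 181.72]
```

View pics/crop.png

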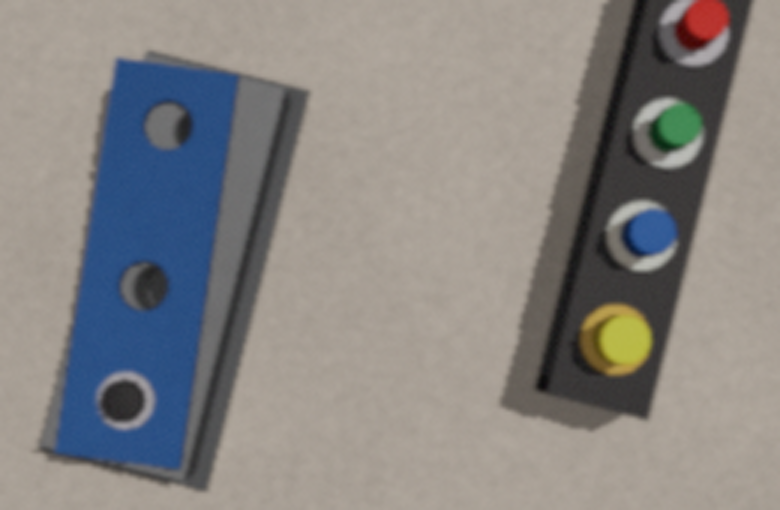

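```bash
python3 - <<'E'
from h import *
c=camera("top");P=cloud(c);hsv=cv2.cvtColor(c["pixels"],cv2.COLOR_RGB2HSV);v=c["depth"]>0
H,S,V=[hsv[...,i].astype(int) for i in range(3)]
print("yellow px",hsv[254,337],hsv[262,331])
# right edge of grey top: last px per row with z>.055 
E=[]
for r in range(172,290):
    row=np.where((P[r,150:240,2]>.0565)&(P[r,150:240,2]<.0635)&v[r,150:240])[0]
    if len(row)>3:E.append((150+row.max()+.5,r))
w=ray(c,np.array(E),.06)[:,:2]*1000
L=cv2.fitLine(w.astype(np.float32),cv2.DIST_HUBER,0,.01,.01).ravel()
if L[0]<0:L[:2]*=-1
th=np.arctan2(L[1],L[0]);print("edge angle",th,"pt",L[2:],len(E))
n=np.array([-L[1],L[0]]);print("resid",np.std((w-L[2:])@n))
mid=np.array([521.1,158.6]);end=np.array([619.1,142.4]);ph=np.arctan2(*(end-mid)[::-1])
print("swing",ph-th)
for nm,p in(("washer",np.array([452.2,170.8])),("fromholes",(mid+end)/2-120*np.array([np.cos(ph),np.sin(ph)]))):
    print(nm,p,"dist to edge",(p-L[2:])@n,"mid",p+70*L[:2],"end",p+170*L[:2])
m=(H>22)&(H<38)&(S>150)&(V>120);m[:,:300]=0;m[:,400:]=0;m=m&(P[...,2]>.115)
q=P[m];print("yel",m.sum(),np.percentile(q[:,2],[5,50,95]),q.mean(0))
k=max(cv2.findContours(m.astype(np.uint8),0,2)[0],key=cv2.contourArea);uc,r=cv2.minEnclosingCircle(k);print(uc,r,ray(c,uc,.125))
E
```

```text
yellow px [ 30 158 186] [ 20 156 116]
edge angle -0.2713494 pt [536.09485  99.316  ] 110
resid 0.6437054165807896
swing 0.10752478697269882
washer [452.2 170.8] dist to edge 46.381924026931216 mid [519.63870544 152.03777962] end [615.97970886 125.23460846]
fromholes [451.70671193 170.07113537] dist to edge 45.54751165236671 mid [519.14541737 151.30891499] end [615.48642079 124.50574383]
yel 233 [0.12077343 0.12426098 0.12689627] [ 0.48087292 -0.12675407  0.12412459]
(338.0, 253.0) 8.602425575256348 [[ 0.48070338 -0.12645329  0.125     ]]
```

```bash
cat >> h.py <<'E'
def togo(xyz,th):
    """xyz m target TCP; th = angle of row/block x axis; jaws across it"""
    s=read_state();p=np.array(s["tool_pos"]);R=cv2.Rodrigues(np.array(s["ee_rot"],float))[0]
    d=(R.T@(np.array(xyz)-p))*100
    zx=np.arctan2(R[1,2],R[0,2]);best=None
    a=(th+np.pi/2-zx+np.pi/2)%np.pi-np.pi/2   # world ccw
    sg=R[2,0]  # tool x is down => yaw about x is opposite
    print("t",round(s["time"],2),"pos",p.round(4),"F",np.round(s["wrist_force"],1),"gap",round(s["finger_gap"],4),"tilt",R[:,0].round(3),"q",np.round(s["q"],2))
    print("togo tool cm",d.round(2),"yaw deg",round(np.degrees(a*np.sign(sg)),2),"axes y",R[:,1].round(3),"z",R[:,2].round(3))
E
python3 -c "
from h import *
togo([.667,-.181,.2],-.284)"
```

```text
t 0.2 pos [ 0.1864 -0.5172  0.231 ] F [ 1.3  0.2 -0.3] gap 0.085 tilt [-0.     0.001 -1.   ] q [-1.31  0.35  1.65  0.    1.14 -0.08]
togo tool cm [  3.11  56.61 -15.34] yaw deg 36.09 axes y [0.941 0.339 0.   ] z [ 0.339 -0.941 -0.001]
```

arm_command --hand '[1,1,1,1,1]' --pt "0 4.7 -1.3" --pt "0 4.7 -1.3" --pt "0 4.7 -1.3" --pt "0 4.7 -1.3" --pt "0 4.7 -1.3" --yaw '[0,0,0,0,0]'

```text
time: 0.7
tool_pos: [0.3868, -0.3752, 0.2313]
ee_rot: [0.951, 1.353, -0.951]
wrist_force: [1.3, -1.2, 0.8]
finger_gap: 0.0856
```

arm_command --hand '[1,1,1,1,1]' --pt "0 4.7 -1.3" --pt "0 4.7 -1.3" --pt "0 4.7 -1.3" --pt "0 4.7 -1.3" --pt "0 4.7 -1.3" --yaw '[0,0,0,0,0]'

```text
time: 1.2
tool_pos: [0.586, -0.2343, 0.2312]
ee_rot: [0.951, 1.353, -0.951]
wrist_force: [-0.3, -0.9, -0.0]
finger_gap: 0.0853
```

arm_command --hand '[1,1,1,1,1]' --pt "0 0 0" --pt "0 0 0" --pt "0 0 0" --pt "0 0 0" --pt "0 0 0" --yaw '[8,8,8,8,4]'

```text
time: 1.7
tool_pos: [0.5845, -0.2357, 0.231]
ee_rot: [1.418, 1.06, -1.418]
wrist_force: [-0.3, 0.0, 0.6]
finger_gap: 0.0855
```

```bash
python3 -c "
from h import *
togo([.667,-.181,.2],-.284)"
```

```text
t 1.7 pos [ 0.5845 -0.2357  0.231 ] F [-0.3  0.   0.6] gap 0.0855 tilt [-0.  0. -1.] q [-0.46  0.5   1.43  0.    1.21  1.4 ]
togo tool cm [ 3.1   6.36 -7.59] yaw deg -0.21 axes y [ 0.959 -0.284 -0.   ] z [-0.284 -0.959 -0.   ]
```

arm_command --hand '[1,1,1,1,1]' --pt "0 2.1 -2.5" --pt "0 2.1 -2.5" --pt "0 2.1 -2.6" --pt "0 0 0" --pt "0 0 0" --yaw '[0,0,0,0,0]'

```text
time: 2.2
tool_pos: [0.6662, -0.18, 0.2306]
ee_rot: [1.413, 1.063, -1.414]
wrist_force: [0.3, -0.3, -0.0]
finger_gap: 0.085
```

```bash
python3 - <<'E'
from h import *
togo([.667,-.181,.088],-.284)
s=read_state();c=camera("wrist");cv2.imwrite("pics/w1.png",c["pixels"][:,:,::-1])
M=np.array(c["mount"]);R=cv2.Rodrigues(np.array(s["ee_rot"]))[0]
d=c["depth"];K=c["camera_matrix"];h,w=d.shape;u,v=np.meshgrid(np.arange(w),np.arange(h))
p=np.stack([(u-K[0,2])/K[0,0]*d,(v-K[1,2])/K[1,1]*d,d],-1)
P=(p@M[:3,:3].T+M[:3,3])@R.T+np.array(s["tool_pos"])
hsv=cv2.cvtColor(c["pixels"],cv2.COLOR_RGB2HSV).astype(int)
m=((hsv[...,0]<8)|(hsv[...,0]>172))&(hsv[...,1]>150)&(hsv[...,2]>60)&(d>0)
print(m.sum(),np.percentile(P[m][:,2],[5,50,95]) if m.any() else 0)
m2=m&(P[...,2]>.12); print(P[m2].mean(0), (P[m2].min(0)+P[m2].max(0))/2)
E
```

```text
t 2.2 pos [ 0.6662 -0.18    0.2306] F [ 0.3 -0.3 -0. ] gap 0.085 tilt [-0.001  0.    -1.   ] q [-0.33  0.61  1.24 -0.    1.29  1.52]
togo tool cm [14.26  0.12  0.07] yaw deg 0.14 axes y [ 0.961 -0.278 -0.001] z [-0.278 -0.961  0.   ]
794 [0.09655214 0.12498955 0.1263216 ]
[ 0.67083449 -0.18368365  0.12515169] [ 0.67028928 -0.18316288  0.12375582]
```

View pics/w1.png

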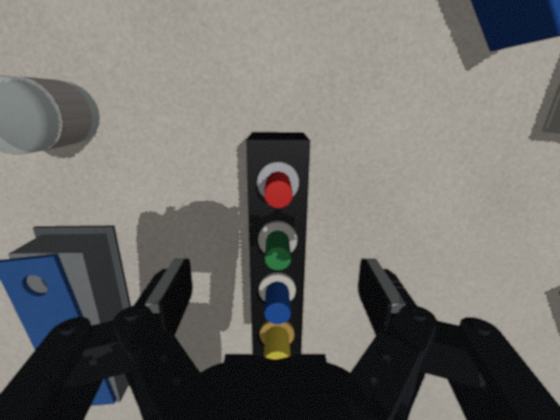

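arm_command --hand '[1,1,1,1,1]' --pt "3 0.3 0.1" --pt "3 0 0" --pt "3 0 0" --pt "3 0 0" --pt "2.2 0 0" --yaw '[0,0,0,0,0]'

```text
time: 2.75
tool_pos: [0.6674, -0.183, 0.0875]
ee_rot: [1.414, 1.063, -1.416]
wrist_force: [0.5, 0.1, 1.1]
finger_gap: 0.0851
```

arm_command --hand '[0,0,0,0,0]' --pt "0 0 0" --pt "0 0 0" --pt "0 0 0" --pt "0 0 0" --pt "0 0 0" --yaw '[0,0,0,0,0]' --newtons 80

```text
time: 3.25
tool_pos: [0.6696, -0.1826, 0.0912]
ee_rot: [1.415, 1.06, -1.412]
wrist_force: [-1.0, -0.4, 6.6]
finger_gap: 0.0242
```

arm_command --hand '[0,0,0,0,0]' --pt "0 0 0" --pt "0 0 0" --pt "0 0 0" --pt "0 0 0" --pt "0 0 0" --yaw '[0,0,0,0,0]'

```text
time: 3.75
tool_pos: [0.6696, -0.1826, 0.0912]
ee_rot: [1.415, 1.06, -1.412]
wrist_force: [-2.1, -0.6, 6.2]
finger_gap: 0.0245
```

arm_command --hand '[0,0,0,0,0]' --pt "-1 0 0" --pt "-3 0 0" --pt "-3 0 0" --pt "-3 0 0" --pt "-3 0 0" --yaw '[0,0,0,0,0]'

```text
time: 4.25
tool_pos: [0.6686, -0.182, 0.2213]
ee_rot: [1.414, 1.062, -1.414]
wrist_force: [0.8, -0.1, -2.7]
finger_gap: 0.0243
```

```bash
python3 - <<'E'
from h import *
togo([.5193,.1516,.21],-.271)
s=read_state()
for n in("top","scene"):
    c=camera(n);P=cloud(c);cv2.imwrite(f"pics/{n}_g.png",c["pixels"][:,:,::-1])
cv2.imwrite("pics/wg.png",camera("wrist")["pixels"][:,:,::-1])
E
```

```text
t 4.25 pos [ 0.6686 -0.182   0.2213] F [ 0.8 -0.1 -2.7] gap 0.0243 tilt [ 0.  0. -1.] q [-0.33  0.62  1.25  0.    1.27  1.52]
togo tool cm [  1.13 -23.64 -27.88] yaw deg -0.65 axes y [ 0.96  -0.279  0.   ] z [-0.279 -0.96  -0.   ]
```

View pics/scene_g.png

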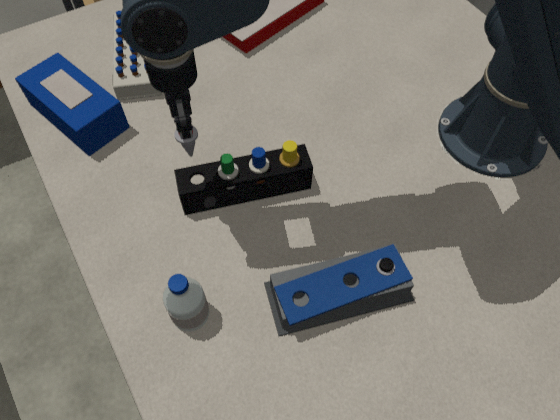

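View pics/wg.png

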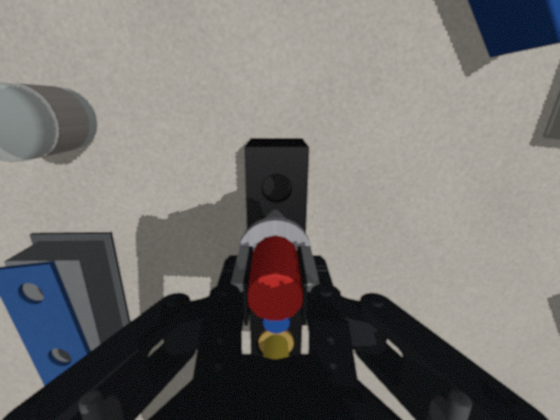

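View pics/top_g.png

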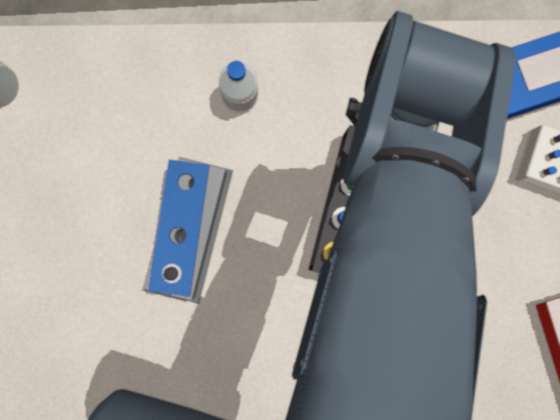

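```bash
cat >> h.py <<'E'
def wcloud():
    s=read_state();c=camera("wrist");M=np.array(c["mount"])
    d=c["depth"];K=c["camera_matrix"];h,w=d.shape;u,v=np.meshgrid(np.arange(w),np.arange(h))
    p=np.stack([(u-K[0,2])/K[0,0]*d,(v-K[1,2])/K[1,1]*d,d],-1)
    T=p@M[:3,:3].T+M[:3,3]
    R=cv2.Rodrigues(np.array(s["ee_rot"]))[0]
    return c,T,T@R.T+np.array(s["tool_pos"]),cv2.cvtColor(c["pixels"],cv2.COLOR_RGB2HSV).astype(int),d>0
def inhand(kind,r):
    from scipy.optimize import least_squares
    c,T,P,q,v=wcloud();H,S,V=q[...,0],q[...,1],q[...,2]
    m=v&((((H<8)|(H>172))&(S>150)&(V>50)) if kind=="red" else ((H>20)&(H<38)&(S>130)&(V>50)))
    m&=(np.abs(T[...,1])<.04)&(np.abs(T[...,2])<.04)&(T[...,0]>-.08)&(T[...,0]<.02)
    t=T[m];print(kind,m.sum(),"x range",np.percentile(t[:,0],[2,50,98]).round(4))
    top=t[t[:,0]<np.percentile(t[:,0],2)+.004];print("top disc centre yz mm",((top.min(0)+top.max(0))/2*1000)[1:].round(1),(np.ptp(top,0)*1000)[1:].round(1))
    side=t[t[:,0]>np.percentile(t[:,0],2)+.006]
    if len(side)>20:
        f=least_squares(lambda a:np.hypot(side[:,1]-a[0],side[:,2]-a[1])-r,[0,0],loss="soft_l1",f_scale=.001)
        print("cyl fit y,z mm",(f.x*1000).round(2))
    return c,T,P,q,v
E
python3 - <<'E'
from h import *
inhand("red",.013)
# scene camera collar
E
```

```text
red 3717 x range [-0.0351 -0.0333 -0.0002]
top disc centre yz mm [ 2.2 -0.5] [24.7 24.5]
cyl fit y,z mm [ 0.35 -0.53]
```

arm_command --hand '[0,0,0,0,0]' --pt "0 -3.5 -3.1" --pt "0 -3.5 -3.1" --pt "0 -3.5 -3.1" --pt "0 -3.5 -3.1" --pt "0 -3.5 -3.1" --yaw '[-0.6,0,0,0,0]'

```text
time: 4.95
tool_pos: [0.5402, 0.0158, 0.2178]
ee_rot: [1.406, 1.07, -1.409]
wrist_force: [-0.4, 1.5, -1.5]
finger_gap: 0.0241
```

arm_command --hand '[0,0,0,0,0]' --pt "0 -3.5 -3.1" --pt "0 -3.5 -3.1" --pt "0 -3.5 -3.1" --pt "0 -3.5 -3.1" --pt "0 0 0" --yaw '[0,0,0,0,0]'

```text
time: 5.45
tool_pos: [0.4373, 0.1745, 0.2181]
ee_rot: [1.402, 1.073, -1.407]
wrist_force: [-0.2, -0.6, -2.3]
finger_gap: 0.0241
```

arm_command --hand '[0]' --pt "0 0 0" --yaw '[0]'

```text
time: 5.55
tool_pos: [0.4399, 0.1719, 0.2184]
ee_rot: [1.404, 1.07, -1.407]
wrist_force: [0.5, -0.1, -1.7]
finger_gap: 0.024
```

```bash
python3 - <<'E'
from h import *
togo([.5193,.1516,.21],-.271)
c,T,P,q,v=inhand("red",.013)
cv2.imwrite("pics/wb.png",c["pixels"][:,:,::-1])
pl=v&(q[...,0]>100)&(q[...,0]<125)&(q[...,1]>120)&(abs(P[...,2]-.068)<.006)
print("plate z",np.median(P[pl],0))
k,h=cv2.findContours(pl.astype(np.uint8),cv2.RETR_CCOMP,cv2.CHAIN_APPROX_NONE)
for i,a in enumerate(k):
    a=a.reshape(-1,2)
    if h[0][i][3]>=0 and len(a)>30:
        w=P[a[:,1],a[:,0],:2]*1000; print("hole",a.mean(0),cv2.fitEllipse(w.astype(np.float32)))
g=v&(abs(P[...,2]-.06)<.003)&(q[...,1]<90)
k=max(cv2.findContours(g.astype(np.uint8),0,2)[0],key=cv2.contourArea)
r=cv2.minAreaRect((P[k[:,0,1],k[:,0,0],:2]*1000).astype(np.float32));print("grey",r,cv2.boxPoints(r))
# outer right edge (right in view)
E=[]
for row in range(g.shape[0]):
    i=np.where(g[row])[0]
    if len(i)>5:E.append(P[row,i.max(),:2]*1000)
E=np.array(E);L=cv2.fitLine(E.astype(np.float32),cv2.DIST_HUBER,0,.01,.01).ravel();print("edge",np.arctan(L[1]/L[0]),L[2:],len(E))
E
```

```text
t 5.55 pos [0.4399 0.1719 0.2184] F [ 0.5 -0.1 -1.7] gap 0.024 tilt [-0.002 -0.001 -1.   ] q [ 0.27  0.23  1.86 -0.    1.06  2.11]
togo tool cm [ 0.83  8.2  -0.16] yaw deg 0.06 axes y [ 0.964 -0.267 -0.001] z [-0.267 -0.964  0.001]
red 3672 x range [-0.0351 -0.0334 -0.0004]
top disc centre yz mm [ 2.  -0.5] [24.4 24.4]
cyl fit y,z mm [ 0.38 -0.49]
plate z [0.5352266  0.15561377 0.06851974]
hole [274.70873786 171.6407767 ] ((453.8671569824219, 168.5378875732422), (37.42107009887695, 37.69437026977539), 154.3712921142578)
hole [266.45744681  99.14893617] ((523.463134765625, 157.36392211914062), (30.583171844482422, 30.853538513183594), 173.0697784423828)
grey ((500.6921081542969, 124.681396484375), (37.00825119018555, 193.42572021484375), 71.95996856689453) [[403.00323 137.03711]
 [586.92017  77.13675]
 [598.381   112.32568]
 [414.46405 172.22604]]
edge -0.27179232 [484.29044 114.2702 ] 206
```

View pics/wb.png

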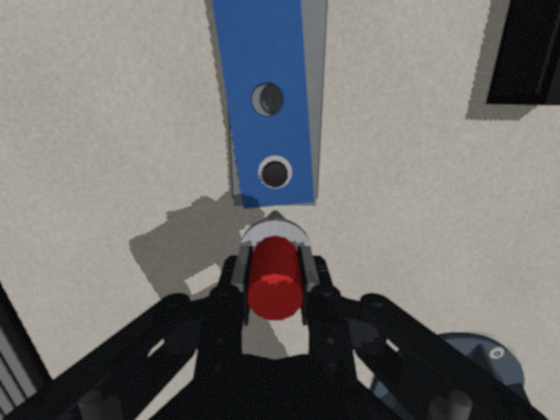

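arm_command --hand '[0,0,0,0,0]' --pt "0 4.2 -0.1" --pt "0 4.2 0" --pt "2 0 0" --pt "3 0 0" --pt "2 0 0" --yaw '[0,0,0,0,0]'

```text
time: 6.1
tool_pos: [0.5219, 0.1481, 0.1468]
ee_rot: [1.407, 1.068, -1.411]
wrist_force: [-0.7, -0.3, -2.2]
finger_gap: 0.0242
```

```bash
python3 - <<'E'
from h import *
togo([.521,.1503,.079],-.2715)
cv2.imwrite("pics/s2.png",camera("scene")["pixels"][200:350,220:450,::-1].repeat(3,0).repeat(3,1))
E
```

```text
t 6.1 pos [0.5219 0.1481 0.1468] F [-0.7 -0.3 -2.2] gap 0.0242 tilt [-0.003 -0.001 -1.   ] q [ 0.19  0.44  1.75 -0.    0.95  2.04]
togo tool cm [ 6.78 -0.13 -0.2 ] yaw deg -0.17 axes y [ 0.963 -0.271 -0.002] z [-0.271 -0.963  0.001]
```

View pics/s2.png

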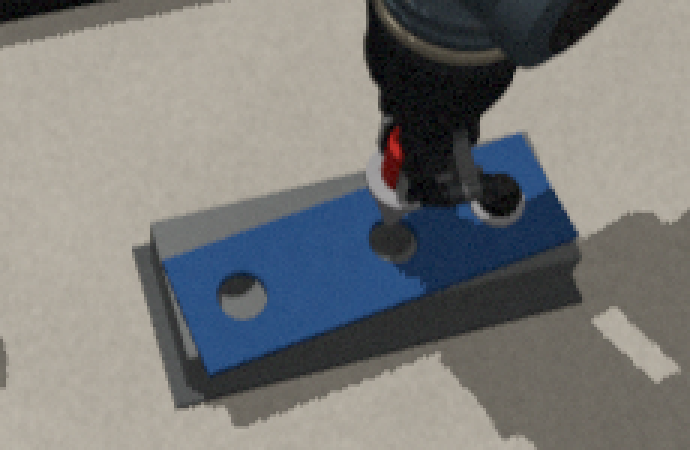

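arm_command --hand '[0,0,0,0,0]' --pt "0 -0.1 -0.2" --pt "1 0 0" --pt "1 0 0" --pt "1 0 0" --pt "0 0 0" --yaw '[0,0,0,0,0]'

```text
time: 6.65
tool_pos: [0.5209, 0.1519, 0.118]
ee_rot: [1.405, 1.069, -1.409]
wrist_force: [0.2, 0.1, -1.8]
finger_gap: 0.0241
```

arm_command --hand '[0,0,0,0]' --pt "0.5 0 0" --pt "0.5 0 0" --pt "0.5 0 0" --pt "0 0 0" --yaw '[0,0,0,0]'

```text
time: 7.05
tool_pos: [0.5213, 0.1521, 0.1037]
ee_rot: [1.406, 1.068, -1.407]
wrist_force: [-0.2, 0.1, -2.1]
finger_gap: 0.0239
```

```bash
python3 - <<'E'
from h import *
togo([.521,.1503,.079],-.2715)
E
```

```text
t 7.05 pos [0.5213 0.1521 0.1037] F [-0.2  0.1 -2.1] gap 0.0239 tilt [-0.001 -0.    -1.   ] q [0.2  0.51 1.78 0.   0.86 2.04]
togo tool cm [2.47 0.02 0.18] yaw deg -0.03 axes y [ 0.963 -0.269 -0.001] z [-0.269 -0.963  0.   ]
```

arm_command --hand '[0,0,0,0,0]' --pt "0 0 0.15" --pt "0.5 0 0" --pt "0.5 0 0" --pt "0.3 0 0" --pt "0 0 0" --yaw '[0,0,0,0,0]'

```text
time: 7.55
tool_pos: [0.5209, 0.1505, 0.0907]
ee_rot: [1.406, 1.068, -1.408]
wrist_force: [0.2, 1.2, -2.8]
finger_gap: 0.0238
```

```bash
python3 - <<'E'
from h import *
togo([.521,.1503,.079],-.2715)
cv2.imwrite("pics/s3.png",camera("scene")["pixels"][200:350,220:450,::-1].repeat(3,0).repeat(3,1))
E
```

```text
t 7.55 pos [0.5209 0.1505 0.0907] F [ 0.2  1.2 -2.8] gap 0.0238 tilt [-0.001 -0.    -1.   ] q [ 0.2   0.52  1.78 -0.    0.83  2.04]
togo tool cm [1.17 0.02 0.02] yaw deg -0.03 axes y [ 0.963 -0.269 -0.001] z [-0.269 -0.963  0.   ]
```

View pics/s3.png

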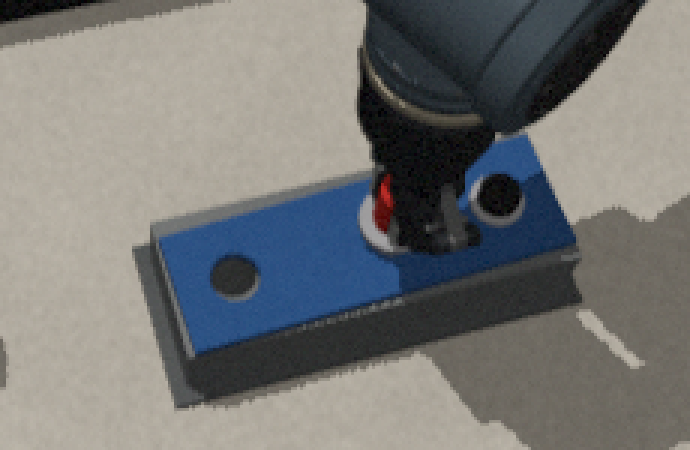

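The plate is swinging into line and the collar is about 1 cm above it. I'll push on.

arm_command --hand '[0,0,0,0]' --pt "0.4 0 0" --pt "0.3 0 0" --pt "0.2 0 0" --pt "0 0 0" --yaw '[0,0,0,0]'

```text
time: 8.0
tool_pos: [0.521, 0.1506, 0.0819]
ee_rot: [1.406, 1.068, -1.407]
wrist_force: [-0.1, -0.1, -1.6]
finger_gap: 0.0241
```

arm_command --hand '[0,0,0]' --pt "0.2 0 0" --pt "0.2 0 0" --pt "0 0 0" --yaw '[0,0,0]'

```text
time: 8.3
tool_pos: [0.5213, 0.1507, 0.0791]
ee_rot: [1.407, 1.068, -1.406]
wrist_force: [-3.5, 0.6, 8.9]
finger_gap: 0.0241
```

```bash
python3 - <<'E'
from h import *
togo([.521,.1503,.079],-.2715)
cv2.imwrite("pics/s4.png",camera("scene")["pixels"][200:350,220:450,::-1].repeat(3,0).repeat(3,1))
E
```

```text
t 8.3 pos [0.5213 0.1507 0.0791] F [-3.5  0.6  8.9] gap 0.0241 tilt [ 0.  0. -1.] q [0.2  0.54 1.79 0.   0.81 2.04]
togo tool cm [ 0.01 -0.02  0.05] yaw deg -0.02 axes y [ 0.963 -0.269  0.   ] z [-0.269 -0.963 -0.   ]
```

View pics/s4.png

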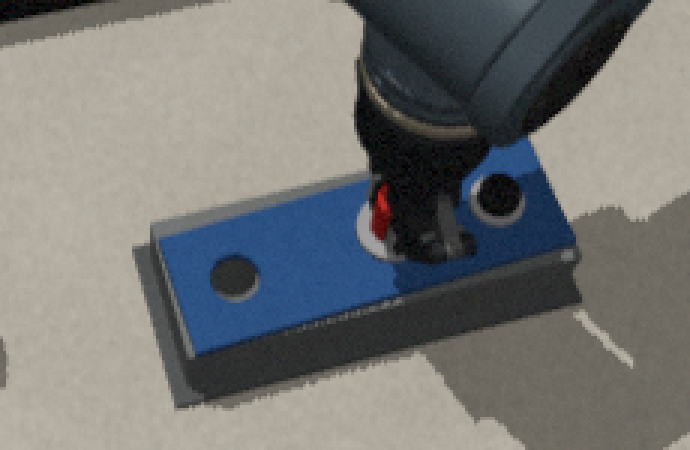

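Collar is seated at z = 0.079, with about 9 N upward. Releasing and retreating.

arm_command --hand '[1,1,1,1,1]' --pt "0 0 0" --pt "0 0 0" --pt "0 0 0" --pt "0 0 0" --pt "0 0 0" --yaw '[0,0,0,0,0]'

```text
time: 8.85
tool_pos: [0.5212, 0.1506, 0.0782]
ee_rot: [1.407, 1.068, -1.407]
wrist_force: [0.6, -0.6, -0.5]
finger_gap: 0.0852
```

arm_command --hand '[1,1,1,1,1]' --pt "-1 0 0" --pt "-3 0 0" --pt "-4 0 0" --pt "-4 0 0" --pt "-2 0 0" --yaw '[0,0,0,0,0]'

```text
time: 9.35
tool_pos: [0.5221, 0.1508, 0.2225]
ee_rot: [1.41, 1.066, -1.402]
wrist_force: [0.5, -0.1, -0.1]
finger_gap: 0.0852
```

```bash
python3 - <<'E'
from h import *
togo([.4815,-.1275,.091],-.284)
E
```

```text
t 9.35 pos [0.5221 0.1508 0.2225] F [ 0.5 -0.1 -0.1] gap 0.0852 tilt [ 0.005  0.001 -1.   ] q [0.2  0.35 1.68 0.   1.11 2.04]
togo tool cm [13.11  3.51 27.92] yaw deg 0.68 axes y [ 0.963 -0.269  0.004] z [-0.269 -0.963 -0.002]
```

arm_command --hand '[1,1,1,1,1]' --pt "0 0.6 4.65" --pt "0 0.6 4.65" --pt "0 0.6 4.65" --pt "0 0.6 4.65" --pt "0 0.6 4.65" --yaw '[0.7,0,0,0,0]'

```text
time: 9.85
tool_pos: [0.4848, -0.0828, 0.2192]
ee_rot: [1.416, 1.06, -1.415]
wrist_force: [1.3, -0.1, -0.5]
finger_gap: 0.0851
```

arm_command --hand '[1,1,1]' --pt "0 0.6 4.65" --pt "0 0 0" --pt "0 0 0" --yaw '[0,0,0]'

```text
time: 10.15
tool_pos: [0.4779, -0.128, 0.2188]
ee_rot: [1.417, 1.06, -1.417]
wrist_force: [0.2, -0.6, 0.2]
finger_gap: 0.0858
```

```bash
python3 - <<'E'
from h import *
togo([.4835,-.128,.091],-.284)
c,T,P,q,v=wcloud()
m=v&(q[...,0]>20)&(q[...,0]<38)&(q[...,1]>130)&(P[...,2]>.12)&(P[...,2]<.13)
print(m.sum(),(P[m].min(0)+P[m].max(0))/2,P[m].mean(0))
cv2.imwrite("pics/wy.png",c["pixels"][:,:,::-1])
E
```

```text
t 10.15 pos [ 0.4779 -0.128   0.2188] F [ 0.2 -0.6  0.2] gap 0.0858 tilt [ 0.  0. -1.] q [-0.36  0.26  1.81  0.    1.07  1.5 ]
togo tool cm [12.78  0.53 -0.16] yaw deg -0.14 axes y [ 0.959 -0.283  0.   ] z [-0.283 -0.959 -0.   ]
912 [ 0.48294109 -0.12882327  0.12384011] [ 0.48389284 -0.12892442  0.12519577]
```

View pics/wy.png

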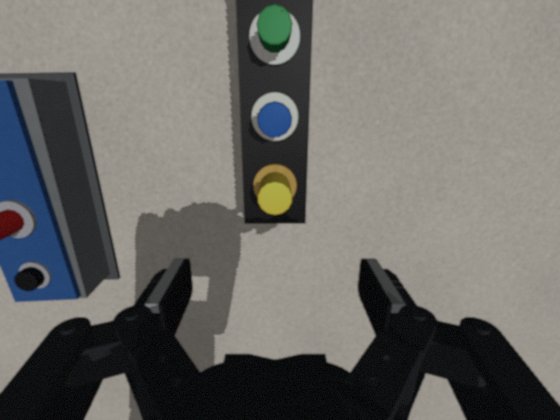

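arm_command --hand '[1,1,1,1,1]' --pt "2.5 0.5 -0.1" --pt "3 0 0" --pt "3 0 0" --pt "3 0 0" --pt "1.1 0 0" --yaw '[0,0,0,0,0]'

```text
time: 10.7
tool_pos: [0.4822, -0.1261, 0.0902]
ee_rot: [1.413, 1.065, -1.416]
wrist_force: [-0.3, -0.2, 0.3]
finger_gap: 0.0855
```

arm_command --hand '[0,0,0,0,0]' --pt "0 0 0" --pt "0 0 0" --pt "0 0 0" --pt "0 0 0" --pt "0 0 0" --yaw '[0,0,0,0,0]' --newtons 60

```text
time: 11.2
tool_pos: [0.4838, -0.128, 0.0937]
ee_rot: [1.416, 1.059, -1.414]
wrist_force: [-1.9, 1.3, 8.2]
finger_gap: 0.0286
```

arm_command --hand '[0,0,0]' --pt "0 0 0" --pt "0 0 0" --pt "0 0 0" --yaw '[0,0,0]'

```text
time: 11.5
tool_pos: [0.4838, -0.128, 0.0937]
ee_rot: [1.416, 1.059, -1.414]
wrist_force: [-1.4, 1.7, 7.5]
finger_gap: 0.0285
```

arm_command --hand '[0,0,0,0,0]' --pt "-1 0 0" --pt "-3 0 0" --pt "-3 0 0" --pt "-3 0 0" --pt "-3 0 0" --yaw '[0,0,0,0,0]'

```text
time: 12.0
tool_pos: [0.4829, -0.1278, 0.2245]
ee_rot: [1.416, 1.06, -1.415]
wrist_force: [0.3, 0.3, -1.7]
finger_gap: 0.0286
```

```bash
python3 - <<'E'
from h import *
togo([.617,.1235,.22],-.2715)
c,T,P,q,v=inhand("yel",.015)
cv2.imwrite("pics/wy2.png",c["pixels"][:,:,::-1])
E
```

```text
t 12.0 pos [ 0.4829 -0.1278  0.2245] F [ 0.3  0.3 -1.7] gap 0.0286 tilt [ 0.001 -0.    -1.   ] q [-0.35  0.27  1.79 -0.    1.09  1.5 ]
togo tool cm [  0.45   5.82 -27.88] yaw deg -0.74 axes y [ 0.96  -0.281  0.001] z [-0.281 -0.96   0.   ]
yel 5331 x range [-0.0326 -0.0299  0.0091]
top disc centre yz mm [-0.  -0.5] [29.3 28.8]
cyl fit y,z mm [-0.69 -0.51]
```

View pics/wy2.png

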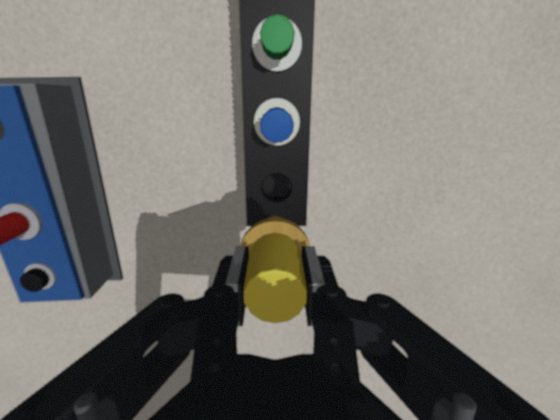

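arm_command --hand '[0,0,0,0,0]' --pt "0 -0.4 -4.65" --pt "0 -0.4 -4.65" --pt "0 -0.4 -4.65" --pt "0 -0.4 -4.65" --pt "0 -0.4 -4.65" --yaw '[-0.7,0,0,0,0]'

```text
time: 12.55
tool_pos: [0.5269, 0.1033, 0.2231]
ee_rot: [1.407, 1.067, -1.406]
wrist_force: [1.6, -0.3, -0.8]
finger_gap: 0.0285
```

arm_command --hand '[0,0,0]' --pt "0 -0.4 -4.65" --pt "0 0 0" --pt "0 0 0" --yaw '[0,0,0]'

```text
time: 12.85
tool_pos: [0.5353, 0.1478, 0.2226]
ee_rot: [1.405, 1.069, -1.405]
wrist_force: [-0.0, -0.7, 0.1]
finger_gap: 0.0285
```

```bash
python3 - <<'E'
from h import *
togo([.619,.1235,.0817],-.2715)
c,T,P,q,v=inhand("yel",.015)
cv2.imwrite("pics/wb2.png",c["pixels"][:,:,::-1])
pl=v&(q[...,0]>100)&(q[...,0]<125)&(q[...,1]>120)&(abs(P[...,2]-.068)<.006)
k,h=cv2.findContours(pl.astype(np.uint8),cv2.RETR_CCOMP,cv2.CHAIN_APPROX_NONE)
for i,a in enumerate(k):
    a=a.reshape(-1,2)
    if h[0][i][3]>=0 and len(a)>30:
        w=P[a[:,1],a[:,0],:2]*1000; print("hole",a.mean(0),cv2.fitEllipse(w.astype(np.float32)))
E
```

```text
t 12.85 pos [0.5353 0.1478 0.2226] F [-0.  -0.7  0.1] gap 0.0285 tilt [ 0. -0. -1.] q [ 0.19  0.37  1.65 -0.    1.12  2.03]
togo tool cm [14.09  8.72  0.11] yaw deg 0.08 axes y [ 0.964 -0.267  0.   ] z [-0.267 -0.964  0.   ]
yel 5297 x range [-0.0326 -0.0301  0.009 ]
top disc centre yz mm [ 0.1 -0.5] [29.5 28.7]
cyl fit y,z mm [-0.72 -0.5 ]
hole [270.17204301  97.40860215] ((619.7177124023438, 129.63970947265625), (30.715314865112305, 30.795223236083984), 133.71116638183594)
```

View pics/wb2.png

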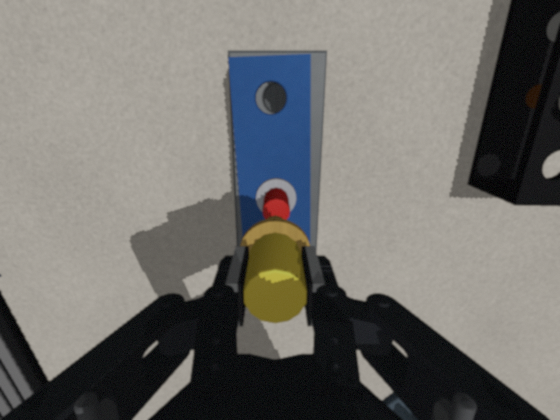

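```bash
python3 - <<'E'
from h import *
c,T,P,q,v=wcloud()
pl=v&(q[...,0]>100)&(q[...,0]<125)&(q[...,1]>120)&(abs(P[...,2]-.068)<.006)
g=v&(abs(P[...,2]-.06)<.003)&(q[...,1]<90)
for n,m,side in(("plateR",pl,1),("greyR",g,1),("plateL",pl,0)):
    E=[]
    for r in range(60,235):
        i=np.where(m[r,200:345])[0]
        if len(i)>4:E.append(P[r,200+(i.max() if side else i.min()),:2]*1000)
    E=np.array(E);L=cv2.fitLine(E.astype(np.float32),cv2.DIST_HUBER,0,.01,.01).ravel();n_=np.array([-L[1],L[0]]);print(n,len(E),np.arctan(L[1]/L[0]),L[2:],np.std((E-L[2:])@n_))
E
```

```text
plateR 174 -0.23452207 [572.7773  102.43755] 0.11262040897377713
greyR 175 -0.272029 [517.2406   105.158585] 0.3566462812690188
plateL 174 -0.22852144 [591.30945 174.26752] 0.4776480797644987
```

arm_command --hand '[0,0,0,0,0]' --pt "0 4.35 -0.05" --pt "0 4.35 0" --pt "2 0 0" --pt "2.5 0 0" --pt "0 0 0" --yaw '[0,0,0,0,0]'

```text
time: 13.45
tool_pos: [0.6179, 0.1225, 0.1743]
ee_rot: [1.404, 1.07, -1.413]
wrist_force: [0.7, 0.5, 0.4]
finger_gap: 0.0286
```

arm_command --hand '[0,0]' --pt "1.5 0 0" --pt "0 0 0" --yaw '[0,0]'

```text
time: 13.65
tool_pos: [0.6189, 0.1238, 0.1615]
ee_rot: [1.406, 1.068, -1.408]
wrist_force: [0.6, 0.0, -1.5]
finger_gap: 0.0284
```

```bash
python3 - <<'E'
from h import *
togo([.6191,.1252,.0817],-.2715)
cv2.imwrite("pics/s5.png",camera("scene")["pixels"][200:350,220:450,::-1].repeat(3,0).repeat(3,1))
E
```

```text
t 13.65 pos [0.6189 0.1238 0.1615] F [ 0.6  0.  -1.5] gap 0.0284 tilt [-0.001 -0.    -1.   ] q [ 0.12  0.57  1.49 -0.    1.08  1.97]
togo tool cm [ 7.98 -0.01 -0.14] yaw deg -0.07 axes y [ 0.963 -0.269 -0.001] z [-0.269 -0.963  0.001]
```

View pics/s5.png

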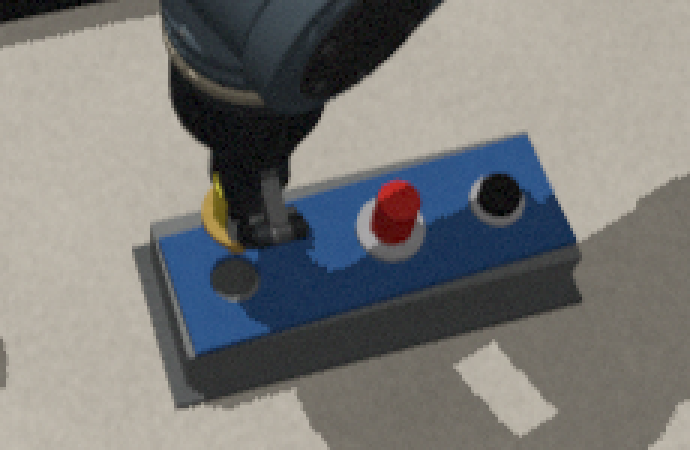

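arm_command --hand '[0,0,0,0]' --pt "1 0 -0.1" --pt "1 0 0" --pt "1 0 0" --pt "0 0 0" --yaw '[0,0,0,0]'

```text
time: 14.1
tool_pos: [0.6189, 0.1253, 0.1304]
ee_rot: [1.405, 1.07, -1.409]
wrist_force: [0.1, -0.1, -0.9]
finger_gap: 0.0285
```

arm_command --hand '[0,0,0,0]' --pt "0.5 0 0" --pt "0.5 0 0" --pt "0.5 0 0" --pt "0 0 0" --yaw '[0,0,0,0]'

```text
time: 14.5
tool_pos: [0.6194, 0.1253, 0.1165]
ee_rot: [1.406, 1.069, -1.408]
wrist_force: [0.8, 0.1, -1.0]
finger_gap: 0.0284
```

```bash
python3 - <<'E'
from h import *
togo([.6191,.1252,.0817],-.2715)
cv2.imwrite("pics/s6.png",camera("scene")["pixels"][200:350,220:450,::-1].repeat(3,0).repeat(3,1))
E
```

```text
t 14.5 pos [0.6194 0.1253 0.1165] F [ 0.8  0.1 -1. ] gap 0.0284 tilt [-0.001 -0.    -1.   ] q [ 0.13  0.63  1.52 -0.    1.    1.97]
togo tool cm [ 3.48 -0.02  0.02] yaw deg -0.03 axes y [ 0.963 -0.269 -0.001] z [-0.269 -0.963  0.   ]
```

View pics/s6.png

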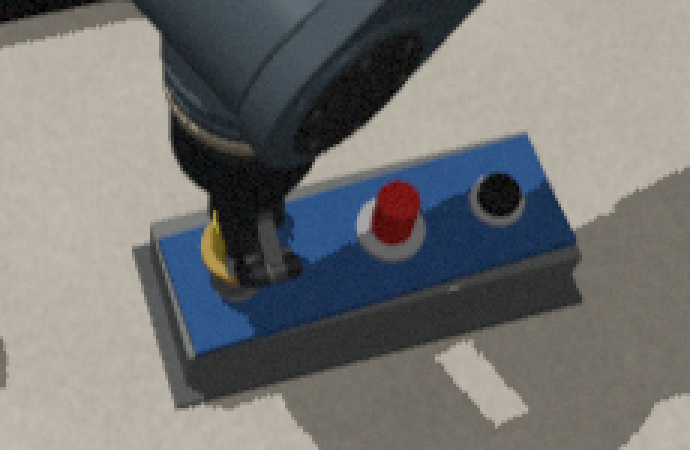

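arm_command --hand '[0,0,0,0]' --pt "0.5 0 0" --pt "0.5 0 0" --pt "0.5 0 0" --pt "0 0 0" --yaw '[0,0,0,0]'

```text
time: 14.95
tool_pos: [0.6193, 0.1253, 0.1013]
ee_rot: [1.406, 1.069, -1.408]
wrist_force: [-0.4, -0.1, -1.5]
finger_gap: 0.0287
```

arm_command --hand '[0,0,0,0]' --pt "0.5 0 0" --pt "0.5 0 0" --pt "0.5 0 0" --pt "0 0 0" --yaw '[0,0,0,0]'

```text
time: 15.35
tool_pos: [0.6193, 0.1253, 0.0864]
ee_rot: [1.406, 1.069, -1.408]
wrist_force: [0.8, 0.0, -1.4]
finger_gap: 0.0285
```

arm_command --hand '[0,0,0]' --pt "0.3 0 0" --pt "0.2 0 0" --pt "0 0 0" --yaw '[0,0,0]'

```text
time: 15.65
tool_pos: [0.6196, 0.1253, 0.0821]
ee_rot: [1.407, 1.068, -1.407]
wrist_force: [0.6, -0.8, -1.2]
finger_gap: 0.0284
```

```bash
python3 - <<'E'
from h import *
togo([.6191,.1252,.0817],-.2715)
cv2.imwrite("pics/s7.png",camera("scene")["pixels"][200:350,220:450,::-1].repeat(3,0).repeat(3,1))
E
```

```text
t 15.65 pos [0.6196 0.1253 0.0821] F [ 0.6 -0.8 -1.2] gap 0.0284 tilt [-0. -0. -1.] q [0.13 0.67 1.54 0.   0.93 1.97]
togo tool cm [ 0.04 -0.05  0.03] yaw deg -0.03 axes y [ 0.963 -0.269 -0.   ] z [-0.269 -0.963  0.   ]
```

View pics/s7.png

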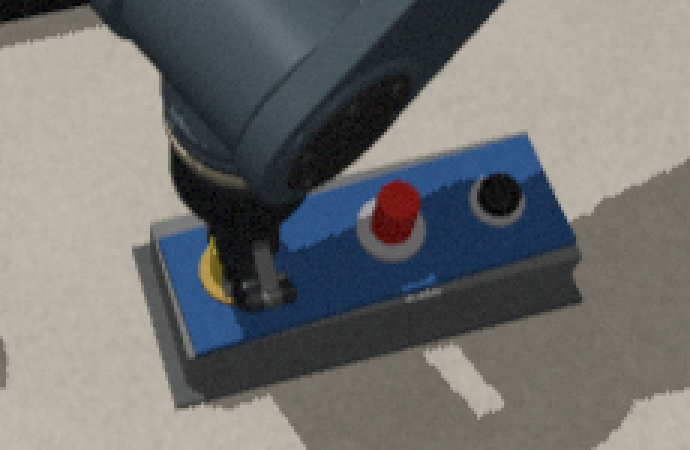

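arm_command --hand '[0,0,0]' --pt "0.1 0 0" --pt "0.1 0 0" --pt "0 0 0" --yaw '[0,0,0]'

```text
time: 16.0
tool_pos: [0.62, 0.1256, 0.0816]
ee_rot: [1.407, 1.068, -1.406]
wrist_force: [-5.1, 0.7, 10.3]
finger_gap: 0.0287
```

arm_command --hand '[1,1,1,1,1]' --pt "0 0 0" --pt "0 0 0" --pt "0 0 0" --pt "0 0 0" --pt "0 0 0" --yaw '[0,0,0,0,0]'

```text
time: 16.5
tool_pos: [0.6197, 0.1253, 0.0802]
ee_rot: [1.407, 1.068, -1.407]
wrist_force: [-0.2, 0.5, -0.1]
finger_gap: 0.0853
```

arm_command --hand '[1,1,1,1,1]' --pt "-1 0 0" --pt "-3 0 0" --pt "-4 0 0" --pt "-4 0 0" --pt "-2 0 0" --yaw '[0,0,0,0,0]'

```text
time: 17.0
tool_pos: [0.6207, 0.1255, 0.225]
ee_rot: [1.41, 1.065, -1.402]
wrist_force: [-0.4, 0.3, -0.7]
finger_gap: 0.0853
```

arm_command --hand '[1,1,1,1,1]' --pt "0 -4 0" --pt "0 -4 3" --pt "0 -4 3" --pt "0 -4 3" --pt "0 -3 3" --yaw '[0,0,0,0,0]'

```text
time: 17.5
tool_pos: [0.402, 0.0605, 0.2207]
ee_rot: [1.406, 1.068, -1.406]
wrist_force: [1.2, -0.5, -0.1]
finger_gap: 0.0853
```

arm_command --hand '[1,1,1,1,1]' --pt "0 0 4" --pt "0 0 4" --pt "0 0 4" --pt "0 0 0" --pt "0 0 0" --yaw '[0,0,0,0,0]'

```text
time: 18.0
tool_pos: [0.3723, -0.0553, 0.2209]
ee_rot: [1.409, 1.066, -1.407]
wrist_force: [-1.1, 0.1, -0.1]
finger_gap: 0.0855
```

```bash
python3 - <<'E'
from h import *
togo([.5,0,.2],-.2715)
c=camera("top");P=cloud(c);q=cv2.cvtColor(c["pixels"],cv2.COLOR_RGB2HSV).astype(int);v=c["depth"]>0
H,S,V=q[...,0],q[...,1],q[...,2]
a=-.2715;o=np.array([451.9,170.4])+85*np.array([np.cos(a),np.sin(a)])
def blk(w):d=np.asarray(w)-o;return d@np.array([[np.cos(a),-np.sin(a)],[np.sin(a),np.cos(a)]])
for n,m in(("red",((H<8)|(H>172))&(S>150)),("yel",(H>22)&(H<38)&(S>150))):
    m=m&v&(P[...,2]>.1);m[:,260:]=0;m[:140]=0
    print(n,m.sum(),"ztop",np.percentile(P[m][:,2],[50,95]),"blk",blk(P[m][:,:2].mean(0)*1000))
E_=[]
for r in range(185,285):
    i=np.where((v&(H>100)&(H<125)&(S>120)&(abs(P[...,2]-.068)<.005))[r,130:245])[0]
    if len(i)>5:E_.append((130+i.max()+.5,r))
w=ray(c,np.array(E_),.068)[:,:2];L=cv2.fitLine((w*1000).astype(np.float32),cv2.DIST_HUBER,0,.01,.01).ravel();print("swing",np.arctan(L[1]/L[0])-a)
cv2.imwrite("pics/t8.png",c["pixels"][130:320,120:260,::-1].repeat(3,0).repeat(3,1))
cv2.imwrite("pics/s8.png",camera("scene")["pixels"][200:350,220:450,::-1].repeat(3,0).repeat(3,1))
E
```

```text
t 18.0 pos [ 0.3723 -0.0553  0.2209] F [-1.1  0.1 -0.1] gap 0.0855 tilt [ 0.001 -0.    -1.   ] q [-0.27  0.04  2.07  0.    1.03  1.57]
togo tool cm [ 2.11 10.79 -8.78] yaw deg -0.16 axes y [ 0.963 -0.271  0.001] z [-0.271 -0.963 -0.   ]
red 164 ztop [0.11282779 0.11544409] blk [-14.74068256  -0.44849378]
yel 229 ztop [0.11230445 0.11530969] blk [84.94757769  1.73287383]
swing 0.04106924
```

View pics/t8.png

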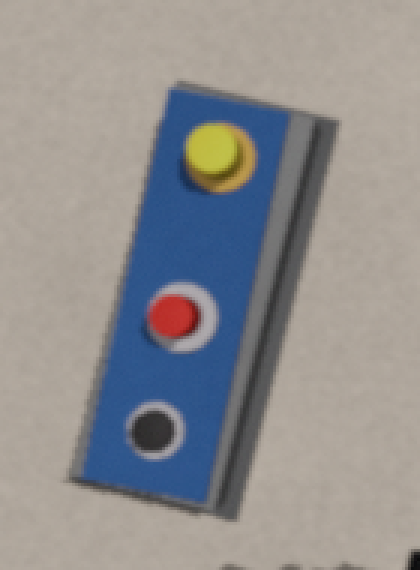

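View pics/s8.png

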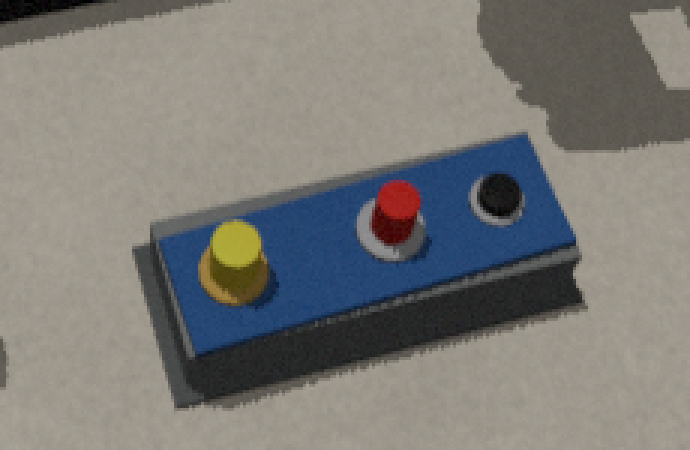

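```bash
python3 -c "
from plant import *
print(sign_off())"
```

```text
the job is handed in; nothing more can be done
None
```

The drift pin is home in the middle hole and the thumb screw is home in the end hole. Both are released, and I handed the job in at about 18 s; it reported no verdict.

| Last check (top camera, before handing in) | Measured | Limit |
|---|---|---|
| Pin position in the block frame (x, y) | (-14.7, -0.4) mm | within 12 mm of (-15, 0) |
| Screw position in the block frame (x, y) | (84.9, 1.7) mm | within 12 mm of (85, 0) |
| Height of each handle top | about 113 mm, as expected with the collar on the plate | collar within 12 mm of the plate |
| Plate swing | about 0.04 rad | below 0.06 rad |

- **Plate alignment:** the plate is not exactly in line. The remaining swing is about as much as the pin's clearance in the holes allows, and three other measurements of it agreed (0.037 to 0.043 rad).
- **Uprightness:** both looked upright in the pictures, but I did not measure the angle.
- **Forces:** the highest wrist force reading was about 12 N, when the screw collar touched the plate. The arm was well clear of everything at the end.
- **Disagreement:** the top and wrist cameras differed by 2 to 4 mm on positions. I aimed between the two and both parts went in without trouble.

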